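Set the castle nut on a wheel hub and ready the run-in stand

TASK

Get the wheel hub ready for its run-in: first turn the red power isolator handle off, then turn the big castle nut on the hub clockwise until it is seated, and on a little further to the first slot that lines up with the cotter pin hole in the axle end (yellow paint stroke). After that, push the stiff drive carriage by its black knob in small taps until its yellow pointer stands at the red line, without pushing past it, and put the hand tools lying in front of the stand (whichever there are of wrench, ratchet, pliers and screwdriver) into the grey tool tray. When all that is done, turn the isolator back on; do not shift the black thermos or the spray can.

Things in the scene. Friction and masses are not known exactly. Their poses are not given: they have to be found in the camera images.
- run_in_stand: blue steel plate, 190 x 370 x 10 mm, fixed, carrying hub and drive carriage. Origin under its centre on the cabinet top; y to the left (towards the hub), z up. Hub axis upright at x 0, y 90 mm: rim 160 mm across at 79 to 90 mm height, five wheel studs 59 mm from the axis up to 115 mm, barrel 74 mm across up to 131 mm, on it a washer 44 mm across up to 140 mm; the nut stands on the washer
- nut_run (a joint): turn of the castle nut in its free run, rad, growing clockwise seen from above; -0.8 to 0.6 at the start. It spins easily (0.03 N m) up to 1.40, where it is seated on the washer; turned on from there, nut_tight grows instead. Turned anticlockwise it comes loose again. The nut does not climb or sink noticeably
- nut_tight (a joint): further clockwise turn of the same nut after it is seated, rad, 0 at the start, at most 1.5; it turns hard (0.22 N m) and stays where it is left. The first slot to line up with the cotter hole comes at 0.3 to 0.95; the next, 1.05 rad later, is too tight.
- nut_slot_a (a point): on the axis of the castle nut, 16.5 mm above its underside (mid height); x runs along one pair of opposite slots and square to that pair of flats, z up. Bright steel hexagon 46 mm across flats, flats 24 mm high, above them a narrower crown up to 33.5 mm with six slots 7 mm wide, one over the middle of each flat
- nut_slot_b (a point): the same point, x along the second pair of slots (60 degrees on)
- nut_slot_c (a point): the same point, x along the third pair of slots (120 degrees on)
- cotter_hole (a point): centre of the cross hole (6 mm) through the axle end, 28.5 mm above the nut's underside, at slot height; x axis along the hole, as is the yellow paint stroke on top of the axle end (axle end 30 mm thick, its top 36 mm above the nut's underside). The axle does not turn.
- drive_carriage (a joint): travel of the grey drive carriage with black motor and rubber roller along the stand's +y, towards the hub, m: 0 to 0.02 at the start, 0.045 when the pointer stands at the red line and the roller just bears on the rim, 0.056 at most. Stiff: about 5 N to move it, and it stays where it is left.
- carriage_knob (a point): centre of the carriage's upright black push knob, 22 mm thick, from 34 to 79 mm above the cabinet top (45 mm high); it stands 60 mm behind (stand -y) the roller axis; the motor's side is 20 mm from it on the +y side, the motor and roller reach up to 102 mm; an end block 36 mm high stands 22 mm or more behind it. Axes as the stand's.
- carriage_pointer (a point): tip of the carriage's yellow pointer, over the scale on the robot's side of the carriage
- mark_line (a point): red line on the scale; the carriage is right when the pointer has the same y as this in the stand's axes
- isolator: grey switch box with a yellow plate, 90 x 90 x 64.5 mm, fixed; origin under its centre, z up; it may stand left or right of the stand
- isolator_handle (a joint): angle of the red isolator handle, rad, 0 = off, 1.571 = on (as at the start); it grows clockwise seen from above; over-centre spring (0.15 N m at most): let go within 0.6 rad of either end, it snaps to that end
- isolator_grip (a point): centre of the red handle bar, 64 mm long, 16 mm thick, 30 mm high (88.5 mm above the cabinet top; bar from 72.5 to 102.5 mm); x axis along the bar; in the off position the bar lies along the isolator box's x axis, on along its y axis
- tool_tray: open grey steel tray, 262 x 165 x 30 mm, walls and floor 5 mm, fixed; origin under its centre, x along its length; left or right of the stand, on the side where the isolator is not
- wrench_c (a point): centre of the chrome combination wrench, 43 x 197 x 10 mm, lying flat, y along it; grip the shank, 22 mm wide and 7 mm high; point 5 mm above its underside. Two or three of the four tools are there.
- ratchet_c (a point): middle of the chrome ratchet, 36 x 200 x 22 mm, lying flat, y along it; grip the handle across x, up to 26 mm wide; point 10 mm above its underside
- pliers_c (a point): middle of the blue-handled pliers, 51 x 171 x 12 mm, lying flat, y along them; grip across x, up to 51 mm wide; point 6 mm above the underside
- screwdriver_c (a point): centre of the red grip of the screwdriver, 30 mm wide, 28 mm high; y along the tool towards the grip's end. The tool is 210 mm long and its middle lies 45 mm from this point towards -y
- thermos: black thermos, 82 mm thick, 264 mm high, standing at the back left; origin under its centre; leave alone
- spray_can: spray can, 68 mm thick, 230 mm high, standing at the back right; origin under its centre; leave alone

How it is judged:
By the outcome, as a careful person would: the job done as asked, in the order asked, and still so for the second after the job is handed in, with the robot touching nothing.
Of wrench_1, ratchet, pliers, screwdriver_red only 2 to 3 are there at a start; the rules pass over those that are not, and their reading is None.
At some moment in a run one of wrench_1, ratchet, pliers, screwdriver_red may be knocked a few centimetres aside while the robot is not near it.
Once in a run the grip may slacken for a moment while it holds something.
It also fails if it takes over 210 s, if anything falls off the work surface, if the arm or the gripper's body presses on something with over 40 N, if the wrist force passes 120 N, or if a joint passes its speed limit or range.

ROBOT

A 6-joint arm with a two-finger parallel gripper is mounted at the origin on a cart in front of the work surface, level with it; the furniture and walls round the work are solid. World frame = base frame: x ahead of the robot, y to its left, z up, the work surface at z = 0. Lengths are in m, angles in rad, forces in N, time in s.
With the tool pointing down it reaches from about 0.425 to 0.95 m from the base axis. Payload 3.5 kg.
Tool frame: the origin (TCP) lies midway between the tips of the shut fingers; the grasp point (between the pads) lies 19 mm behind it; z points along the fingers, y is the line along which they close (so a half turn about z gives the same grasp; the last joint's range is limited). The gripper opens to 85 mm and grips with 20 to 120 N. Pads are 22 mm wide; open, the fingers measure 114 mm over their backs; the gripper's body (76 mm by 85 mm) begins 54 mm behind the grasp point. The pads swing forward as they close: fully open they stand 13 mm farther back than shut.
Start: joints at [-1.43, 0.286, 1.577, -0, 1.279, -0.15], TCP at [0.194, -0.647, 0.231] pointing down, gripper open.
Joint ranges: [-2.77, 2.77], [-0.9, 2.22], [0.21, 2.48], [-1.53, 4.67], [0.24, 2.81], [-2.84, 2.84]. Speed limits (rad/s): [2.79, 2.79, 3.14, 3.14, 3.14, 3.14].

INTERFACE

Orientations are given as a unit quaternion [x, y, z, w].
In Python, from plant import get_state, read_camera, ctrl gives the robot as it stands.
- The arm moves only by the shell command python3 -m crank 'ROWS' [FORCE]. ROWS is JSON, a list of rows, each a list of 3 entries, a list of its own where there are three numbers: the shift along the tool's x, y, z in mm, then the turn about the tool's z in degrees, then the closure in counts, from 0 (fully open) to 255 (shut). In form: [[[tx, ty, tz], yaw, claw], ...]. A call has 1 to 10 rows; each row is the pose to reach, as a shift and turn from the pose commanded when the call began, along the tool's axes at that moment; what a row does not reach only later rows make up. A row lasts 1/10 s, in which the tool goes at most 50 mm and 8.59 degrees, less where a joint would pass 70% of its speed; a pose out of reach is approached as far as the arm can. A call with a gripper value outside its range is refused whole. The fingers move at their own pace and stop on an object; FORCE is the grip in N (left out, the last holds). Time passes only in rows, so rows that repeat a pose let the fingers close. It gives the time, the measured TCP pose, the force, the opening and the grip force at its end, in the units of the state.
- get_state(): the state, without advancing time (a new reading comes with each control period).
- read_camera(name): name is "scene" or "top" or "wrist"; returns a dict with "frame" (480x640x3 uint8, blue, green, red), "range_z" (480x640 float32, m along the optical axis (not along the pixel's ray), 0 where there is no reading), "vfov" (degrees; the focal length in pixels is half the picture's height over the tangent of half this angle, whatever the lens; pixels are square), "cx", "cy" (the principal point, pixels), "origin" and "orientation" of the camera in the world. Camera axes: x right, y down, z forward; pixel columns grow to the right and rows downward; lengths in m; the calibration is good to about 2 mm. A picture is of the moment at which its call begins.
- ctrl.sign_off(): hands the job in; it is judged then, once.
The state is a dict: "time": time; "qpos": joint angles; "dq": joint speeds; "joint_efforts": joint torques, N m; "eef_pos": TCP position; "tcp_rot": TCP orientation; "contact_force": force on the tool from outside, world axes, zero at the start; "wrist_torque": the same for the moment, N m; "opening": opening from 0.0 (shut) to 1.0 (fully open); "finger_force": force on a finger pad.
Only numpy, scipy, OpenCV 4.12 (cv2) and the standard library are available. Lean on these libraries where they do the work, as an engineer would, in place of code of your own. Each camera call takes 0.05 s, during which the arm holds its last target. There are 200 camera calls.

## Working session

There is one attempt and no reset: what is moved stays moved. The work goes in short steps, Python scripts to look and compute and a shell command to move; the robot and the scene stay as the last step left them, time stands still between calls to the robot, and variables do not carry over. Pictures are saved under pics/ and viewed, at most 14 in all, crops included, and the job is handed in when it is done.

```bash
ls; mkdir -p pics
cat > h.py <<'E'
import numpy as np, cv2
from plant import get_state, read_camera, ctrl
from scipy.spatial.transform import Rotation as R
def cam(n):
    c=read_camera(n); c['f']=240/np.tan(np.radians(c['vfov'])/2)
    c['R']=R.from_quat(c['orientation']).as_matrix(); c['o']=np.array(c['origin']); return c
def ray(c,u,v):
    return c['R']@np.array([(u-c['cx'])/c['f'],(v-c['cy'])/c['f'],1.])
def onz(c,u,v,z):
    d=ray(c,u,v); return c['o']+d*(z-c['o'][2])/d[2]
def cloud(c):
    v,u=np.mgrid[0:480,0:640]; z=c['range_z']
    p=np.stack([(u-c['cx'])/c['f']*z,(v-c['cy'])/c['f']*z,z],-1)
    return p@c['R'].T+c['o']
def totool(w):
    s=get_state(); return R.from_quat(s['tcp_rot']).inv().apply(np.array(w)-s['eef_pos'])*1000
E
python3 - <<'E'
from h import *
s=get_state(); print({k:np.round(v,3) for k,v in s.items()}); print(R.from_quat(s['tcp_rot']).as_matrix().round(3))
for n in ("scene","top"):
    c=cam(n); cv2.imwrite(f"pics/{n}0.png",c['frame']); print(n,c['o'],c['R'].round(2).tolist(),c['f'],c['cx'],c['cy'])
    np.save(n+'.npy',c['range_z'])
E
```

```text
pics
{'time': np.float64(0.0), 'qpos': array([-1.43 ,  0.287,  1.578, -0.   ,  1.279, -0.15 ]), 'dq': array([-0.002, -0.001, -0.   ,  0.001,  0.001,  0.   ]), 'joint_efforts': array([-0.0000e+00, -4.0599e+01, -2.9263e+01, -0.0000e+00,  6.0000e-03,
       -0.0000e+00]), 'eef_pos': array([ 0.193, -0.646,  0.23 ]), 'tcp_rot': array([ 0.989,  0.145, -0.   , -0.001]), 'contact_force': array([ 0.676, -0.358,  0.409]), 'wrist_torque': array([ 0.004, -0.048,  0.052]), 'finger_force': np.float64(0.0), 'opening': np.float64(0.998)}
[[ 0.958  0.287 -0.   ]
 [ 0.287 -0.958  0.002]
 [ 0.    -0.002 -1.   ]]
scene [-0.00508436  0.76263586  0.92405338] [[-0.81, -0.37, 0.45], [-0.59, 0.51, -0.63], [-0.0, -0.78, -0.63]] 516.8476023351936 316.3956282637136 234.0260556522747
top [ 0.43242018 -0.02581361  1.4808123 ] [[-0.0, -1.0, 0.09], [-1.0, 0.0, -0.02], [0.02, -0.09, -1.0]] 479.3338722713161 317.0015246640695 254.21643255233334
```

View pics/top0.png

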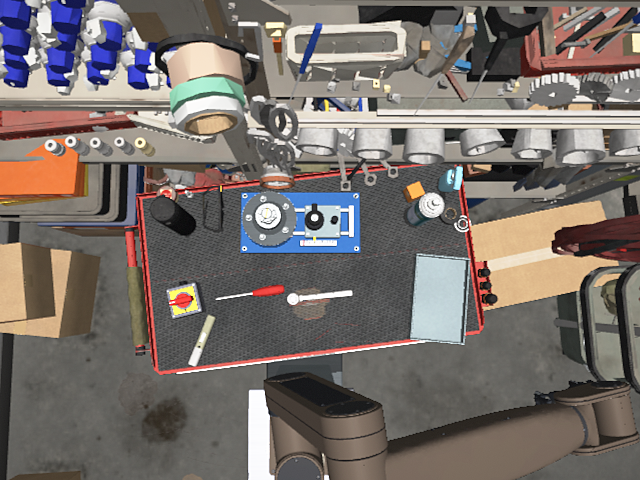

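View pics/scene0.png

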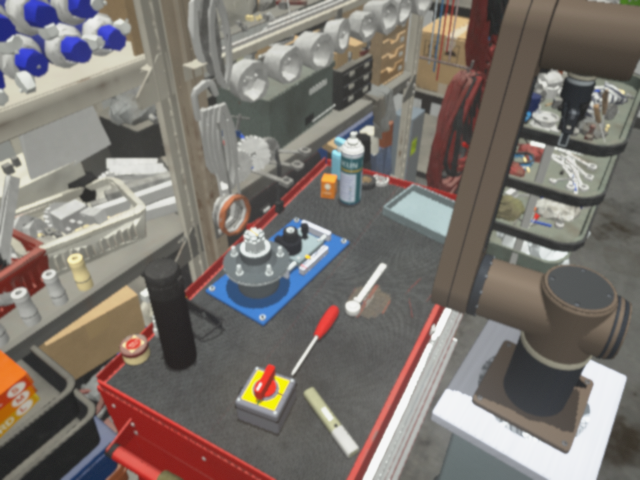

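The top view shows the stand at (300,222), isolator at (183,300), screwdriver with grip at (268,292) and tip at (217,298), ratchet at (292..352, 297) with its head on the left, and tray at (438,298). The thing at (202,340) is not a listed tool, and there are no pliers or wrench.

Run:
```python
from h import *
c=cam("top"); im=c['frame']; hsv=cv2.cvtColor(im,cv2.COLOR_BGR2HSV); P=cloud(c)
def box(lo,hi,roi,z,name):
    m=cv2.inRange(hsv,lo,hi); k=np.zeros_like(m); x0,y0,x1,y1=roi; k[y0:y1,x0:x1]=m[y0:y1,x0:x1]
    v,u=np.nonzero(k)
    w=np.array([onz(c,a,b,z)[:2] for a,b in zip(u,v)],np.float32)
    r=cv2.minAreaRect(w); b=cv2.boxPoints(r)
    print(name,len(u),'ctr',np.round(r[0],4),'size',np.round(r[1],4),'ang',round(r[2],1),'medz',np.round(np.median(P[v,u,2]),4),'mean',w.mean(0).round(4))
box((100,130,60),(125,255,255),(230,180,370,260),.01,'stand')
box((20,120,100),(35,255,255),(160,275,210,325),.0645,'plate')
box((0,150,100),(8,255,255),(160,275,210,325),.1025,'handle')
box((0,150,90),(8,255,255),(245,275,290,310),.014,'sd grip')
box((0,0,170),(180,60,255),(280,280,360,312),.01,'ratchet')
box((85,15,80),(110,120,255),(405,245,475,350),.02,'tray')
box((20,120,100),(35,255,255),(250,195,290,230),.176,'stroke')
box((20,120,100),(35,255,255),(290,220,350,250),.03,'pointer')
box((0,120,90),(8,255,255),(290,220,350,250),.03,'redline')
for n,(u,v) in dict(thermos=(163,208),spray=(431,199),nut=(268,215),rathead=(292,299),sdgrip=(268,292),tip=(217,298),handle=(183,300)).items(): print(n,P[v,u].round(3))
cv2.imwrite('pics/topcrop.png',cv2.resize(im[180:320,150:370],None,fx=3.6,fy=3.6,interpolation=cv2.INTER_CUBIC))
```

```text
stand 2941 ctr [0.6594 0.0042] size [0.1879 0.3707] ang 0.0 medz 0.0098 mean [ 0.651 -0.029]
plate 280 ctr [0.4202 0.3454] size [0.0683 0.0693] ang 14.0 medz 0.0646 mean [0.4208 0.3433]
handle 164 ctr [0.4205 0.3453] size [0.0593 0.0341] ang 89.8 medz 0.099 mean [0.42   0.3386]
sd grip 269 ctr [0.4477 0.1021] size [0.0297 0.0954] ang 8.0 medz 0.0248 mean [0.4478 0.0991]
ratchet 397 ctr [ 0.426  -0.0559] size [0.0367 0.1996] ang 2.9 medz 0.0142 mean [ 0.4301 -0.0458]
tray 4671 ctr [ 0.4415 -0.4309] size [0.1996 0.3043] ang 83.0 medz 0.0055 mean [ 0.4225 -0.4208]
stroke 2 ctr [0.6599 0.0941] size [0.0256 0.    ] ang 168.0 medz 0.1705 mean [0.6599 0.0941]
pointer 9 ctr [ 0.6052 -0.039 ] size [0.0061 0.0092] ang 89.9 medz 0.0328 mean [ 0.6064 -0.0386]Traceback (most recent call last):
  File "<stdin>", line 17, in <module>
  File "<stdin>", line 7, in box
cv2.error: OpenCV(4.12.0) /io/opencv/modules/imgproc/src/convhull.cpp:143: error: (-215:Assertion failed) total >= 0 && (depth == CV_32F || depth == CV_32S) in function 'convexHull'
```

```bash
cat >> h.py <<'E'
def yaw():
    m=R.from_quat(get_state()['tcp_rot']).as_matrix(); return np.degrees(np.arctan2(m[1,0],m[0,0]))
def plan(*wps, turn=None):
    """print tool-axis shifts for world waypoints; turn=desired world yaw of tool x"""
    for w in wps: print('wp',w,'->',totool(w).round(0))
    if turn is not None:
        d=-(turn-yaw()); print('row yaw (deg, +cw)',round((d+180)%360-180,1),'q6 now',np.degrees(get_state()['qpos'][5]).round(0))
E
python3 - <<'E'
from h import *
c=cam("top"); im=c['frame']; hsv=cv2.cvtColor(im,cv2.COLOR_BGR2HSV); P=cloud(c)
for n,(u,v) in dict(thermos=(163,208),spray=(431,199),nut=(268,215),rathead=(292,299),sdgrip=(268,292),tip=(217,298),handle=(183,300)).items(): print(n,P[v,u].round(3))
m=(cv2.inRange(hsv,(0,130,90),(10,255,255))>0)&(P[...,2]>.09)&(P[...,2]<.115)&(abs(P[...,0]-.42)<.06)&(abs(P[...,1]-.345)<.06)
q=P[m]; r=cv2.minAreaRect(q[:,:2].astype(np.float32)); print('bar',len(q),r,cv2.boxPoints(r).round(3).tolist())
cv2.imwrite('pics/topcrop.png',cv2.resize(im[180:320,150:370],None,fx=3.6,fy=3.6,interpolation=cv2.INTER_CUBIC))
plan([.3,-.55,.3],[.5,-.35,.33],[.52,.1,.33],[.42,.345,.33])
E
```

```text
thermos [0.656 0.348 0.266]
spray [ 0.691 -0.353  0.21 ]
nut [0.653 0.089 0.175]
rathead [0.422 0.028 0.024]
sdgrip [0.443 0.1   0.025]
tip [ 0.425  0.259 -0.002]
handle [0.42  0.336 0.103]
bar 98 ((0.41899043321609497, 0.34442102909088135), (0.015680095180869102, 0.058007486164569855), 14.511137008666992) [[0.40400001406669617, 0.3709999918937683], [0.4189999997615814, 0.3140000104904175], [0.4339999854564667, 0.3179999887943268], [0.4189999997615814, 0.37400001287460327]]
wp [0.3, -0.55, 0.3] -> [130. -62. -69.]
wp [0.5, -0.35, 0.33] -> [ 379. -196.  -99.]
wp [0.52, 0.1, 0.33] -> [ 527. -621.  -99.]
wp [0.42, 0.345, 0.33] -> [ 501. -885.  -98.]
```

View pics/topcrop.png

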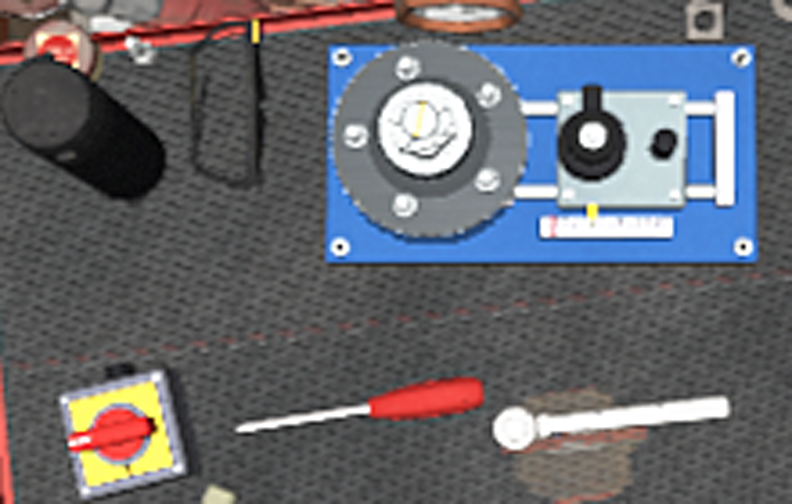

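```bash
python3 -m crank '[[[43,-20,-25],-8,0],[[86,-40,-50],-16,0],[[130,-62,-70],-24,0],[[170,-85,-80],-32,0],[[215,-107,-90],-40,0],[[258,-130,-99],-48,0],[[300,-150,-99],-56,0],[[340,-173,-99],-64,0],[[379,-196,-99],-72,0],[[379,-196,-99],-72,0]]' 40
python3 - <<'E'
from h import *
plan([.52,.0,.33],[.5,.15,.33],[.42,.345,.33],turn=104.5)
E
```

```text
time: 1.2
eef_pos: [0.5035, -0.3458, 0.3302]
tcp_rot: [0.712, 0.702, 0.001, -0.0]
contact_force: [-0.5, -0.5, 0.4]
opening: 1.0
finger_force: 0.0
wp [0.52, 0.0, 0.33] -> [346.  11.   1.]
wp [0.5, 0.15, 0.33] -> [496. -11.   1.]
wp [0.42, 0.345, 0.33] -> [689. -94.   1.]
row yaw (deg, +cw) -15.4 q6 now -43.0
```

```bash
python3 -m crank '[[[49,2,0],-3,0],[[98,3,0],-6,0],[[147,5,0],-9,0],[[196,7,0],-12,0],[[245,9,0],-15,0],[[294,10,0],-15,0],[[346,10,0],-15,0],[[395,4,0],-15,0],[[444,-4,0],-15,0],[[493,-11,0],-15,0]]'
python3 - <<'E'
from h import *
plan([.42,.345,.33],turn=104.5)
E
```

```text
time: 2.2
eef_pos: [0.5005, 0.1436, 0.3303]
tcp_rot: [0.619, 0.786, -0.0, 0.0]
contact_force: [0.1, 0.5, 0.4]
opening: 0.997
finger_force: 0.0
wp [0.42, 0.345, 0.33] -> [215. -31.   0.]
row yaw (deg, +cw) -0.9 q6 now -9.0
```

```bash
python3 -m crank '[[[45,-6,20],-1,0],[[90,-13,40],-1,0],[[135,-19,60],-1,0],[[175,-25,80],-1,0],[[215,-31,90],-1,0],[[215,-31,90],-1,0],[[215,-31,90],-1,0]]'
python3 - <<'E'
from h import *
c=cam("wrist"); im=c['frame']; cv2.imwrite('pics/w1.png',im); print(c['o'],c['R'].round(2).tolist(),c['f'])
hsv=cv2.cvtColor(im,cv2.COLOR_BGR2HSV); P=cloud(c)
m=(cv2.inRange(hsv,(0,130,60),(10,255,255))>0)&(P[...,2]>.095)&(P[...,2]<.11)
q=P[m]; r=cv2.minAreaRect(q[:,:2].astype(np.float32)); print('bar',len(q),r)
m=(cv2.inRange(hsv,(20,120,60),(35,255,255))>0)&(abs(P[...,2]-.0645)<.006)
q=P[m]; print('plate',len(q),cv2.minAreaRect(q[:,:2].astype(np.float32)))
plan([r[0][0],r[0][1],.08],turn=104.5)
E
```

```text
time: 2.9
eef_pos: [0.4198, 0.344, 0.2398]
tcp_rot: [0.611, 0.792, -0.001, 0.0]
contact_force: [-0.1, -0.9, -0.2]
opening: 0.995
finger_force: 0.0
[0.40099568 0.41551189 0.38251543] [[0.97, 0.24, 0.07], [0.25, -0.93, -0.28], [-0.0, 0.29, -0.96]] 403.08878408513885
bar 1685 ((0.4203062057495117, 0.3457947373390198), (0.01574099063873291, 0.06313755363225937), 14.377946853637695)
plate 3676 ((0.4200579524040222, 0.3447434902191162), (0.07004141807556152, 0.07056793570518494), 13.938785552978516)
wp [0.4203062057495117, 0.3457947373390198, 0.08] -> [  2.   0. 160.]
row yaw (deg, +cw) 0.1 q6 now 14.0
```

View pics/w1.png

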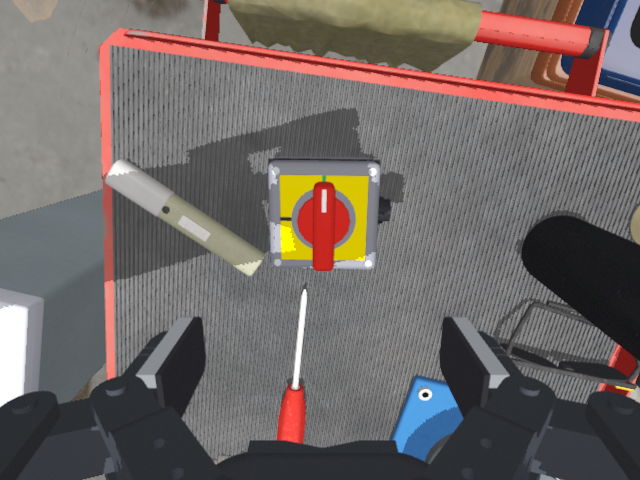

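The wrist view shows the red bar at (323,225), upright in the picture on the yellow plate; both measurements agree. I descend and grip it.

```bash
python3 -m crank '[[[2,0,45],0,0],[[2,0,90],0,0],[[2,0,135],0,60],[[2,0,158],0,120],[[2,0,160],0,200],[[2,0,160],0,255],[[2,0,160],0,255],[[2,0,160],0,255],[[2,0,160],0,255],[[2,0,160],0,255]]' 50
```

```text
time: 3.95
eef_pos: [0.4202, 0.3456, 0.0827]
tcp_rot: [0.611, 0.791, 0.0, 0.001]
contact_force: [-2.4, -4.2, 3.2]
opening: 0.17
finger_force: 51.1
```

```bash
python3 -m crank '[[[0,0,0],-8.5,255],[[0,0,0],-17,255],[[0,0,0],-25,255],[[0,0,0],-34,255],[[0,0,0],-42,255],[[0,0,0],-51,255],[[0,0,0],-59,255],[[0,0,0],-68,255],[[0,0,0],-76,255],[[0,0,0],-85,255]]'
python3 -m crank '[[[0,0,0],-5,255],[[0,0,0],-5,255],[[0,0,0],-5,150],[[0,0,0],-5,60],[[0,0,0],-5,0],[[0,0,-40],-5,0],[[0,0,-90],-5,0],[[0,0,-140],-5,0],[[0,0,-190],-5,0]]'
python3 - <<'E'
from h import *
c=cam("wrist"); im=c['frame']; hsv=cv2.cvtColor(im,cv2.COLOR_BGR2HSV); P=cloud(c)
m=(cv2.inRange(hsv,(0,130,60),(10,255,255))>0)&(P[...,2]>.095)&(P[...,2]<.11)&(abs(P[...,1]-.345)<.06)
q=P[m]; r=cv2.minAreaRect(q[:,:2].astype(np.float32)); print('bar',len(q),r)
print(yaw())
plan([.64,.24,.31],[.659,.094,.31],turn=100)
E
```

```text
time: 4.95
eef_pos: [0.4197, 0.3451, 0.0827]
tcp_rot: [-0.084, 0.996, -0.001, -0.0]
contact_force: [-3.9, -6.1, 4.7]
opening: 0.18
finger_force: 51.3
time: 5.85
eef_pos: [0.4196, 0.3461, 0.2728]
tcp_rot: [-0.124, 0.992, 0.0, 0.001]
contact_force: [1.2, 1.2, -0.0]
opening: 1.001
finger_force: 0.0
bar 1373 ((0.5194464325904846, 0.3416510820388794), (0.029409421607851982, 0.26338082551956177), 88.34610748291016)
-165.72467561427837
wp [0.64, 0.24, 0.31] -> [-184. -158.  -24.]
wp [0.659, 0.094, 0.31] -> [-166. -304.  -25.]
row yaw (deg, +cw) 94.3 q6 now -75.0
```

Run:
```python
from h import *
plan([.5,.23,.33],[.59,.1,.33],[.659,.094,.30])
```

```text
wp [0.5, 0.23, 0.33] -> [ -46. -133.  -46.]
wp [0.59, 0.1, 0.33] -> [-101. -281.  -46.]
wp [0.659, 0.094, 0.3] -> [-166. -304.  -15.]
```

```bash
python3 -m crank '[[[-15,-44,-40],0,0],[[-30,-88,-46],0,0],[[-46,-133,-46],0,0],[[-62,-175,-46],0,0],[[-80,-220,-46],0,0],[[-101,-265,-46],0,0],[[-130,-285,-40],0,0],[[-166,-304,-20],0,0],[[-166,-304,-15],0,0],[[-166,-304,-15],0,0]]'
python3 - <<'E'
from h import *
c=cam("wrist"); im=c['frame']; cv2.imwrite('pics/w2.png',im)
np.savez('w2.npz',**{k:c[k] for k in ('frame','range_z','o','R','f','cx','cy')})
P=cloud(c)
m=(P[...,2]>.168)&(P[...,2]<.185)&(np.hypot(P[...,0]-.659,P[...,1]-.094)<.05); q=P[m]; print(len(q),cv2.minEnclosingCircle(q[:,:2].astype(np.float32)),np.median(q[:,2]))
s=get_state();print(s['eef_pos'],yaw())
c=cam("top");im=c['frame'];hsv=cv2.cvtColor(im,cv2.COLOR_BGR2HSV);P=cloud(c)
m=(cv2.inRange(hsv,(0,130,90),(10,255,255))>0)&(P[...,2]>.09)&(P[...,2]<.115)&(abs(P[...,0]-.42)<.06)&(abs(P[...,1]-.345)<.06)
r=cv2.minAreaRect(P[m][:,:2].astype(np.float32)); print('bar',m.sum(),r)
E
```

```text
time: 6.9
eef_pos: [0.655, 0.0919, 0.2823]
tcp_rot: [-0.124, 0.992, 0.0, -0.002]
contact_force: [-0.5, -0.8, -0.3]
opening: 1.002
finger_force: 0.0
2729 ((0.6594424247741699, 0.09340611100196838), 0.022182483226060867) 0.17428184950071973
[0.65491907 0.0924503  0.28447776] -165.7378445122075
bar 89 ((0.4200080931186676, 0.34388941526412964), (0.061275023967027664, 0.014761221595108509), 14.918412208557129)
```

View pics/w2.png

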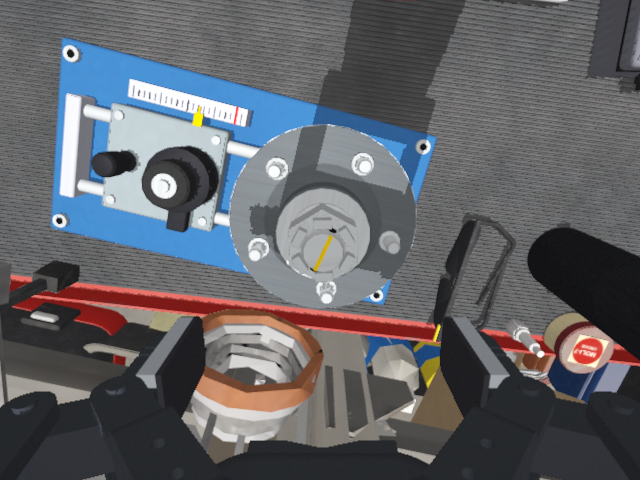

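The isolator bar now reads 14.9°, which is off. The picture shows the nut at (323,250), with the yellow stroke from (331,237) to (316,271). Next I measure the nut and stroke angles.

```bash
cat >> h.py <<'E'
def nutlook(c,ctr=(.6594,.0936),save=None):
    """rectify the view onto the hex-top plane, crown plane and axle plane; return stroke angle, nut angle (flat normal mod 60)"""
    s=4000; n=280 # px/m -> 70 mm square
    def rect(z):
        A=[]
        for X,Y in ((-.035,.035),(.035,.035),(.035,-.035),(-.035,-.035)):
            d=c['R'].T@(np.array([ctr[0]+X,ctr[1]+Y,z])-c['o']); A.append([d[0]/d[2]*c['f']+c['cx'],d[1]/d[2]*c['f']+c['cy']])
        H=cv2.getPerspectiveTransform(np.float32(A),np.float32([[0,0],[n,0],[n,n],[0,n]]))
        return cv2.warpPerspective(c['frame'],H,(n,n),flags=cv2.INTER_CUBIC)
    a=rect(.176); hsv=cv2.cvtColor(a,cv2.COLOR_BGR2HSV)
    v,u=np.nonzero(cv2.inRange(hsv,(18,90,60),(38,255,255)))
    k=np.hypot(u-n/2,v-n/2)<17*4; u,v=u[k],v[k]
    vx,vy,x0,y0=cv2.fitLine(np.float32(np.c_[u,v]),cv2.DIST_L2,0,.01,.01).ravel()
    st=np.degrees(np.arctan2(-vy,vx))%180
    P=cloud(c).reshape(-1,3); d=P[:,:2]-ctr; r=np.hypot(*d.T)*1e3; th=np.degrees(np.arctan2(d[:,1],d[:,0]))
    m=(P[:,2]>.158)&(P[:,2]<.167)&(r>16)&(r<30)
    # hexagon flats: largest support |r cos(th-phi)|<=23 for all
    best=min(((np.clip(max_s(r[m],th[m],f)-23,0,None)**2).sum(),f) for f in np.arange(0,60,.5))
    if save: cv2.imwrite(save,np.hstack([cv2.resize(rect(z),(400,400)) for z in (.164,.1735)]))
    return st,best,m.sum(),(x0/4-35,35-y0/4)
def max_s(r,th,f):
    return np.max([r*np.cos(np.radians(th-f-60*k)) for k in range(6)],0)
E
python3 - <<'E'
from h import *
d=np.load('w2.npz'); c={k:d[k] for k in d}; print(nutlook(c,save='pics/n1.png'))
E
```

```text
(np.float32(169.77415), (np.float64(0.8099245986174328), np.float64(46.0)), np.int64(1125), (np.float32(0.82595444), np.float32(-0.19921875)))
```

View pics/n1.png

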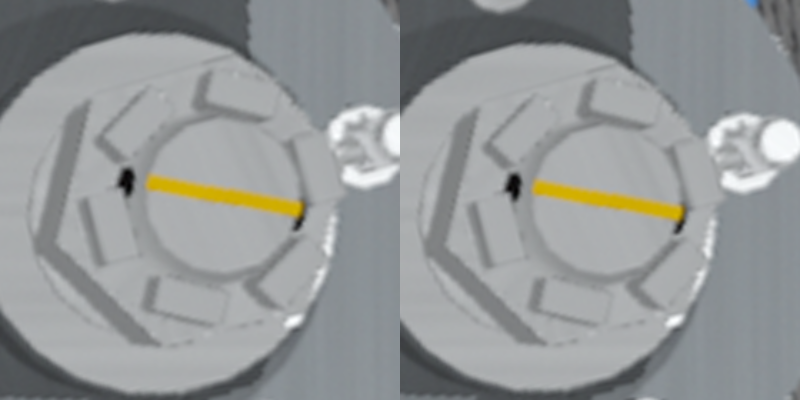

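Run:
```python
from h import *
plan([.6598,.0935,.2],[.6598,.0935,.138],turn=-164); print(get_state()['wrist_torque'])
```

```text
wp [0.6598, 0.0935, 0.2] -> [-5. -0. 86.]
wp [0.6598, 0.0935, 0.138] -> [ -5.  -0. 148.]
row yaw (deg, +cw) -1.7 q6 now -105.0
[ 0.03332409 -0.06450405 -0.03907038]
```

```bash
python3 -m crank '[[[-5,0,45],-2,0],[[-5,0,90],-2,0],[[-5,0,125],-2,0],[[-5,0,145],-2,60],[[-5,0,148],-2,100],[[-5,0,148],-2,160],[[-5,0,148],-2,255],[[-5,0,148],-2,255],[[-5,0,148],-2,255]]' 60; python3 -c "
from h import *
print(get_state()['wrist_torque'],yaw())"
```

```text
time: 7.9
eef_pos: [0.6602, 0.0937, 0.1391]
tcp_rot: [-0.141, 0.99, 0.0, 0.0]
contact_force: [-4.3, -0.5, 2.4]
opening: 0.525
finger_force: 66.4
[0.15925765 0.72178982 0.00796799] -163.73461810645122
```

```bash
T='python3 -c "
from h import *
print(get_state()[\"wrist_torque\"].round(3),yaw().round(1))"'
python3 -m crank '[[[0,0,0],8,255],[[0,0,0],16,255],[[0,0,0],24,255],[[0,0,0],32,255],[[0,0,0],40,255]]' | tail -2; eval $T
python3 -m crank '[[[0,0,0],8,255],[[0,0,0],15,255]]'| tail -1; eval $T
python3 -m crank '[[[0,0,0],8,255]]'| tail -1; eval $T
python3 -m crank '[[[0,0,0],8,255]]'| tail -1; eval $T
python3 -m crank '[[[0,0,0],8,255]]'| tail -1; eval $T
python3 -m crank '[[[0,0,0],8,255]]'| tail -1; eval $T
```

```text
opening: 0.52
finger_force: 66.5
finger_force: 66.5
finger_force: 66.6
finger_force: 66.6
finger_force: 66.6
finger_force: 66.6  File "<string>", line 1
    from h import h.py pics scene.npy top.npy w2.npz print(get_state()["wrist_torque"].round(3),yaw().round(1))
IndentationError: unexpected indent
  File "<string>", line 1
    from h import h.py pics scene.npy top.npy w2.npz print(get_state()["wrist_torque"].round(3),yaw().round(1))
IndentationError: unexpected indent
  File "<string>", line 1
    from h import h.py pics scene.npy top.npy w2.npz print(get_state()["wrist_torque"].round(3),yaw().round(1))
IndentationError: unexpected indent
  File "<string>", line 1
    from h import h.py pics scene.npy top.npy w2.npz print(get_state()["wrist_torque"].round(3),yaw().round(1))
IndentationError: unexpected indent
  File "<string>", line 1
    from h import h.py pics scene.npy top.npy w2.npz print(get_state()["wrist_torque"].round(3),yaw().round(1))
IndentationError: unexpected indent
  File "<string>", line 1
    from h import h.py pics scene.npy top.npy w2.npz print(get_state()["wrist_torque"].round(3),yaw().round(1))
IndentationError: unexpected indent
```

Quoting mistake; now at about 87° turned. I read the torque there.

```bash
echo 'from h import *
print(get_state()["wrist_torque"].round(3),yaw().round(1))' > t.py
python3 t.py; python3 -m crank '[[[0,0,0],4,255]]'| tail -1; python3 t.py;python3 -m crank '[[[0,0,0],4,255]]'| tail -1; python3 t.py;python3 -m crank '[[[0,0,0],4,255]]'| tail -1; python3 t.py
```

```text
[-0.096  0.842  0.076] 108.9
finger_force: 66.6
[-0.155  0.812  0.015] 105.0
finger_force: 66.6
[-0.137  0.853  0.033] 101.1
finger_force: 66.6
[-0.14   0.82  -0.022] 97.1
```

```bash
for i in 1; do python3 -m crank '[[[0,0,0],6,255]]'| tail -1; python3 t.py;python3 -m crank '[[[0,0,0],6,255]]'| tail -1; python3 t.py;python3 -m crank '[[[0,0,0],5,255]]'| tail -1; python3 t.py; done
cat > lk.py <<'E'
from h import *
import sys
c=cam('wrist'); print(nutlook(c,save='pics/'+sys.argv[1]+'.png'))
E
python3 lk.py n2
```

```text
finger_force: 66.6
[-0.195  0.874  0.057] 91.1
finger_force: 66.6
[-0.117  0.857  0.015] 85.0
finger_force: 66.6
[-0.146  0.88   0.046] 80.1
(np.float32(169.81839), (np.float64(3482.0393562187737), np.float64(50.0)), np.int64(4527), (np.float32(0.18244934), np.float32(-0.59449005)))
```

View pics/n2.png

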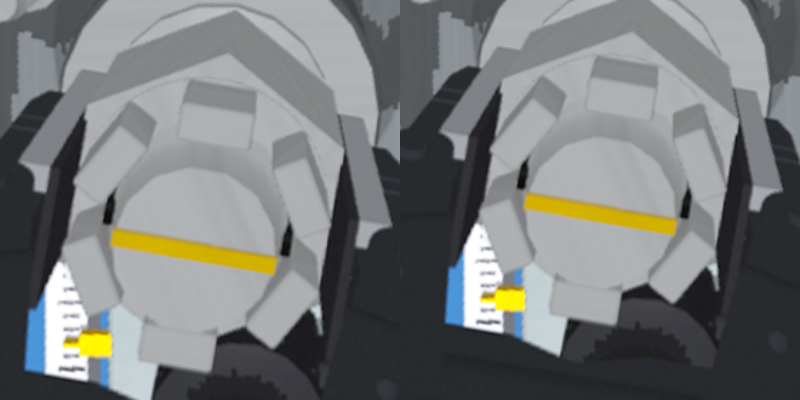

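Gripper and nut turn together, and slot and hole line up here, but the torque is only about 0.03 N m. The nut is still in its free run, so the stop should come soon; I go on in small steps.

```bash
for i in 1; do python3 -m crank '[[[0,0,0],3,255]]'| tail -1; python3 t.py;python3 -m crank '[[[0,0,0],3,255]]'| tail -1; python3 t.py;python3 -m crank '[[[0,0,0],3,255]]'| tail -1; python3 t.py; python3 -m crank '[[[0,0,0],3,255]]'| tail -1; python3 t.py; python3 -m crank '[[[0,0,0],3,255]]'| tail -1; python3 t.py; done
```

```text
finger_force: 66.6
[-0.144  0.882  0.045] 77.2
finger_force: 66.6
[-0.193  0.861 -0.008] 74.2
finger_force: 66.6
[-0.157  0.904  0.055] 71.2
finger_force: 66.6
[-0.113  0.934  0.148] 68.2
finger_force: 66.6
[-0.138  0.884  0.24 ] 65.2
```

The torque now steps up to 0.24 at yaw ≈ 70, so the nut is seated. The first slot then comes at yaw 19.8, which makes nut_tight about 0.87, inside the given range. 45° remain.

```bash
python3 -m crank '[[[0,0,0],7,255],[[0,0,0],14,255],[[0,0,0],21,255],[[0,0,0],28,255],[[0,0,0],35,255],[[0,0,0],40,255],[[0,0,0],43,255],[[0,0,0],45,255],[[0,0,0],45,255]]' 80; python3 t.py; python3 lk.py n3
```

```text
time: 11.05
eef_pos: [0.6596, 0.0934, 0.1392]
tcp_rot: [0.984, 0.176, -0.001, 0.0]
contact_force: [-6.0, 0.5, 3.0]
opening: 0.519
finger_force: 83.3
[-0.153  0.919  0.065] 20.3
(np.float32(169.89183), (np.float64(3128.109773280374), np.float64(50.0)), np.int64(4500), (np.float32(0.052101135), np.float32(-0.4802742)))
```

View pics/n3.png

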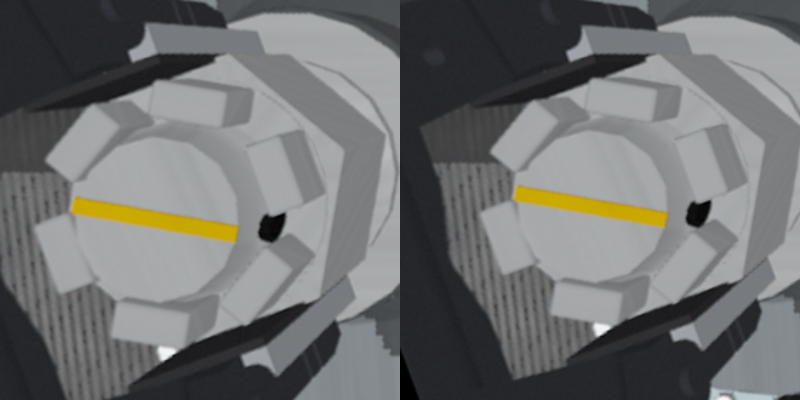

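The black cotter hole at (272,226) shows in the slot, parallel to the stroke. I release, rise and measure.

```bash
python3 -m crank '[[[0,0,0],0.5,255],[[0,0,0],0.5,150],[[0,0,0],0.5,60],[[0,0,0],0.5,0],[[0,0,-20],0.5,0],[[0,0,-65],0.5,0],[[0,0,-110],0.5,0],[[0,0,-145],0.5,0],[[0,0,-145],0.5,0]]'
python3 - <<'E'
from h import *
c=cam('wrist'); print(nutlook(c,save='pics/n4.png'))
# scale: pointer and red line, seen obliquely
im=c['frame']; cv2.imwrite('pics/w3.png',im)
plan([.659,.03,.30],[.66,-.09,.30])
P=cloud(c)
hsv=cv2.cvtColor(im,cv2.COLOR_BGR2HSV)
t=cam('top'); tP=cloud(t)
# knob: high dark points on stand -y part
for nm,PP,fr in (('w',P,im),('t',tP,t['frame'])):
    m=(PP[...,2]>.07)&(PP[...,2]<.086)&(PP[...,1]<-.03)&(PP[...,1]>-.14)&(abs(PP[...,0]-.66)<.03)&(fr.max(2)<80)
    if m.sum()>5: print(nm,m.sum(),cv2.minEnclosingCircle(PP[m][:,:2].astype(np.float32)),np.median(PP[m],0))
E
```

```text
time: 12.0
eef_pos: [0.6641, 0.0934, 0.2922]
tcp_rot: [0.985, 0.172, 0.008, 0.002]
contact_force: [0.4, -0.4, 0.2]
opening: 1.0
finger_force: 0.0
(np.float32(169.80426), (np.float64(26.056146103585156), np.float64(50.0)), np.int64(1064), (np.float32(-0.22815704), np.float32(-0.19831467)))
wp [0.659, 0.03, 0.3] -> [-25.  58. -12.]
wp [0.66, -0.09, 0.3] -> [-64. 172. -12.]
w 493 ((0.6622624397277832, -0.06676965951919556), 0.04180086404085159) [ 0.66257632 -0.09439309  0.0774276 ]
t 61 ((0.6571972966194153, -0.06567864865064621), 0.04171193018555641) [ 0.65491187 -0.09223328  0.07587801]
```

Nut slot 50.0°, hole 49.8°: aligned. Now over the carriage.

```bash
python3 - <<'E'
from h import *
plan([.655,-.095,.29],turn=90)
E
python3 -m crank '[[[-12,35,-8],-8,0],[[-25,70,-8],-16,0],[[-37,105,-5],-24,0],[[-50,140,0],-32,0],[[-68,178,0],-40,0],[[-68,178,0],-48,0],[[-68,178,0],-56,0],[[-68,178,0],-64,0],[[-68,178,0],-70,0],[[-68,178,0],-70,0]]'
cat > car.py <<'E'
from h import *
import sys
c=cam('wrist'); im=c['frame']; hsv=cv2.cvtColor(im,cv2.COLOR_BGR2HSV); P=cloud(c)
def pts(lo,hi,box):
    m=(cv2.inRange(hsv,lo,hi)>0)&(abs(P[...,0]-box[0])<box[2])&(abs(P[...,1]-box[1])<box[3])&(P[...,2]<.06)
    return P[m]
y=pts((20,120,80),(35,255,255),(.605,-.03,.03,.05)); r=pts((0,110,80),(8,255,255),(.59,-.01,.03,.05)); r2=pts((172,110,80),(180,255,255),(.59,-.01,.03,.05))
r=np.vstack([r,r2])
for n,q in (('pointer',y),('line',r)):
    if len(q): print(n,len(q),'mean',q.mean(0).round(4),'y range',q[:,1].min().round(4),q[:,1].max().round(4),'x min',q[:,0].min().round(4))
if len(y) and len(r):
    tip=y[y[:,0]<y[:,0].min()+.004]; print('tip y',tip[:,1].mean().round(4),'remaining mm',((r[:,1].mean()-tip[:,1].mean())*1e3).round(1))
m=(P[...,2]>.07)&(P[...,2]<.084)&(P[...,1]<-.08)&(P[...,1]>-.13)&(abs(P[...,0]-.66)<.02)&(im.max(2)<90)
if m.sum()>5: print('knob',m.sum(),cv2.minEnclosingCircle(P[m][:,:2].astype(np.float32)),P[m].mean(0))
cv2.imwrite('pics/'+sys.argv[1]+'.png',im)
E
python3 car.py c1; python3 t.py
```

```text
wp [0.655, -0.095, 0.29] -> [-70. 175.  -5.]
row yaw (deg, +cw) -70.3 q6 now 70.0
time: 13.1
eef_pos: [0.6557, -0.097, 0.2797]
tcp_rot: [0.709, 0.705, -0.001, -0.002]
contact_force: [-0.1, 0.1, -0.3]
opening: 1.002
finger_force: 0.0
pointer 119 mean [ 0.605  -0.0392  0.0343] y range -0.0429 -0.0355 x min 0.5945
line 36 mean [ 0.5939 -0.0068  0.031 ] y range -0.0073 -0.0063 x min 0.5861
tip y -0.0397 remaining mm 32.9
knob 465 ((0.6600340008735657, -0.09886537492275238), 0.011167279444634914) [ 0.65991214 -0.09798423  0.07760542]
[ 0.015 -0.055 -0.03 ] 89.6
```

View pics/c1.png

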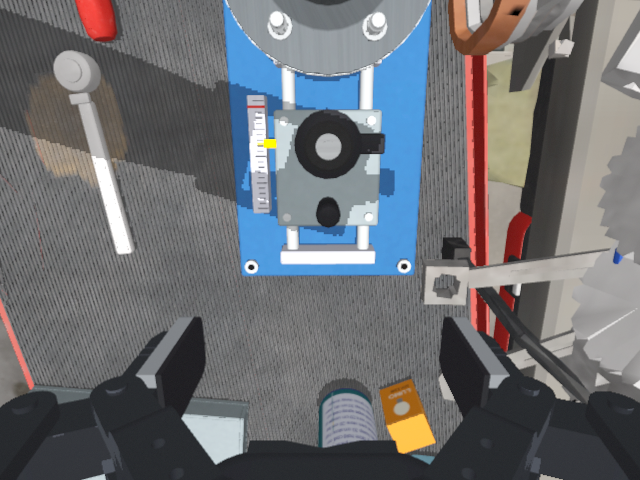

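The view shows the pointer at (268,143), red line at (257,105) and knob at (328,212); 32.9 mm remain. I take the knob across x.

Run:
```python
from h import *
plan([.660,-.0985,.10],[.660,-.0985,.05])
```

```text
wp [0.66, -0.0985, 0.1] -> [ -2.   5. 180.]
wp [0.66, -0.0985, 0.05] -> [ -2.   5. 230.]
```

```bash
python3 -m crank '[[[-2,5,48],0,0],[[-2,5,96],0,0],[[-2,5,144],0,0],[[-2,5,190],0,0],[[-2,5,222],0,60],[[-2,5,230],0,120],[[-2,5,230],0,200],[[-2,5,230],0,255],[[-2,5,230],0,255],[[-2,5,230],0,255]]' 50; python3 -m crank '[[[4,0,0],0,255],[[8,0,0],0,255],[[12,0,0],0,255],[[16,0,0],0,255],[[16,0,0],0,255]]'; python3 car.py c2
```

```text
time: 14.15
eef_pos: [0.66, -0.0995, 0.0549]
tcp_rot: [0.708, 0.706, -0.002, -0.001]
contact_force: [-7.4, -0.6, 2.9]
opening: 0.24
finger_force: 49.4
time: 14.65
eef_pos: [0.66, -0.0845, 0.0549]
tcp_rot: [0.708, 0.706, -0.003, -0.001]
contact_force: [-7.6, -3.5, 2.7]
opening: 0.239
finger_force: 49.3
pointer 678 mean [ 0.6052 -0.0246  0.0344] y range -0.0285 -0.0205 x min 0.5923
line 207 mean [ 0.5938 -0.0066  0.031 ] y range -0.0077 -0.0058 x min 0.5859
tip y -0.0247 remaining mm 18.1
knob 1916 ((0.6601221561431885, -0.0877457708120346), 0.012845256365835667) [ 0.66023197 -0.0857443   0.07822292]
```

```bash
python3 -m crank '[[[4,0,0],0,255],[[8,0,0],0,255],[[12,0,0],0,255],[[14,0,0],0,255],[[14,0,0],0,255]]'; python3 car.py c3
```

```text
time: 15.2
eef_pos: [0.66, -0.0707, 0.0549]
tcp_rot: [0.708, 0.706, -0.003, -0.001]
contact_force: [-9.5, -4.0, 3.1]
opening: 0.24
finger_force: 49.5
pointer 677 mean [ 0.6052 -0.0107  0.0344] y range -0.0148 -0.0067 x min 0.5921
line 184 mean [ 0.5932 -0.0066  0.0308] y range -0.0091 -0.0057 x min 0.5772
tip y -0.0108 remaining mm 4.3
knob 14 ((0.6647989749908447, -0.08134552836418152), 0.005814642179757357) [ 0.66875361 -0.08058632  0.07847942]
```

```bash
python3 -m crank '[[[2,0,0],0,255],[[3,0,0],0,255],[[3,0,0],0,255]]'|sed -n 2p; python3 car.py c4
python3 - <<'E'
import cv2
im=cv2.imread('pics/c4.png'); cv2.imwrite('pics/c4z.png',cv2.resize(im[40:240,160:360],(600,600),interpolation=cv2.INTER_CUBIC))
E
```

```text
eef_pos: [0.66, -0.068, 0.0549]
pointer 692 mean [ 0.605  -0.008   0.0344] y range -0.012 -0.004 x min 0.5921
line 138 mean [ 0.5918 -0.0065  0.0309] y range -0.0075 -0.0057 x min 0.586
tip y -0.0079 remaining mm 1.4
```

View pics/c4z.png

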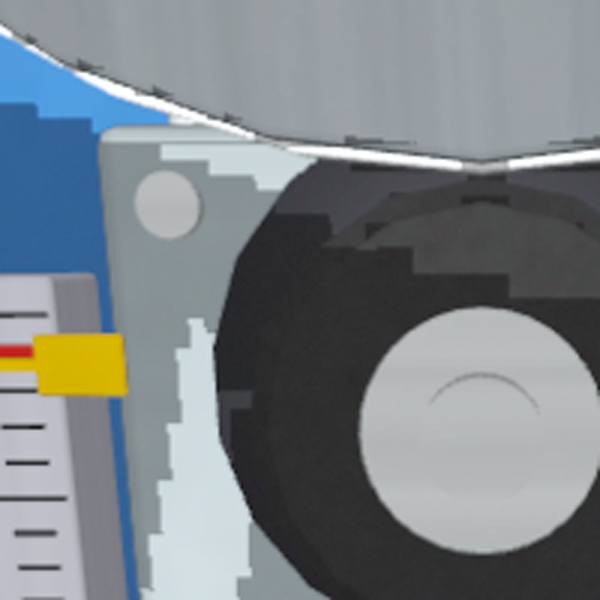

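The pointer tip (20,365) is just short of the red line (15,351), about 1.3 mm. One small tap of 1 mm.

```bash
python3 -m crank '[[[1,0,0],0,255],[[1,0,0],0,255],[[1,0,0],0,255]]'|sed -n 2p; python3 car.py c5
python3 - <<'E'
from h import *
c=cam('wrist'); f=c['frame']; hsv=cv2.cvtColor(f,cv2.COLOR_BGR2HSV)
# tip and line columns near scale: image rows
for n,lo,hi in (('y',(20,120,80),(35,255,255)),('r',(0,110,80),(8,255,255))):
    v,u=np.nonzero(cv2.inRange(hsv,lo,hi)[100:220,120:210]); u=u+120; v=v+100
    for cc in range(145,180,5):
        k=abs(u-cc)<1.5
        if k.any(): print(n,cc,v[k].min(),v[k].max(),onz(c,cc,v[k].mean(),.034 if n=='y' else .031).round(4))
E
```

```text
eef_pos: [0.66, -0.0671, 0.0549]
pointer 689 mean [ 0.605  -0.0071  0.0344] y range -0.0113 -0.0031 x min 0.5925
line 94 mean [ 0.5906 -0.0065  0.031 ] y range -0.0077 -0.0057 x min 0.5857
tip y -0.007 remaining mm 0.5
y 155 160 161 [ 0.5933 -0.0068  0.034 ]
y 160 159 163 [ 0.5953 -0.007   0.034 ]
y 165 159 163 [ 0.5973 -0.007   0.034 ]
y 170 152 163 [ 0.5994 -0.0063  0.034 ]
y 175 152 171 [ 0.6012 -0.0072  0.034 ]
r 145 158 162 [ 0.588  -0.0068  0.031 ]
r 150 158 161 [ 0.5901 -0.0067  0.031 ]
r 155 158 162 [ 0.5921 -0.0066  0.031 ]
r 160 158 158 [ 0.5942 -0.0061  0.031 ]
r 165 158 158 [ 0.5962 -0.0061  0.031 ]
r 170 157 158 [ 0.5983 -0.006   0.031 ]
```

Tip −0.0069 against line −0.0067: on the mark. I release, rise and look over the tools.

```bash
python3 -m crank '[[[0,0,0],0,150],[[0,0,0],0,60],[[0,0,0],0,0],[[0,0,-40],0,0],[[0,0,-90],0,0],[[0,0,-140],0,0],[[0,0,-190],0,0],[[0,0,-240],0,0],[[0,0,-240],0,0]]'|sed -n 1,2p; python3 car.py c6
python3 - <<'E'
from h import *
plan([.46,-.12,.30])
E
```

```text
time: 16.9
eef_pos: [0.6656, -0.0656, 0.305]
pointer 109 mean [ 0.6048 -0.007   0.0342] y range -0.0118 -0.0036 x min 0.593
line 8 mean [ 0.5883 -0.0067  0.0281] y range -0.0083 -0.0065 x min 0.5823
tip y -0.0068 remaining mm 0.1
wp [0.46, -0.12, 0.3] -> [ -55. -204.   -2.]
```

```bash
python3 -m crank '[[[-12,-45,0],0,0],[[-25,-90,0],0,0],[[-38,-135,0],0,0],[[-50,-180,0],0,0],[[-55,-200,0],0,0],[[-55,-200,0],0,0]]'|sed -n 2p
cat > tools.py <<'E'
from h import *
import sys
c=cam('wrist'); im=c['frame']; P=cloud(c); cv2.imwrite('pics/'+sys.argv[1]+'.png',im)
hsv=cv2.cvtColor(im,cv2.COLOR_BGR2HSV)
def rep(n,m):
    l,lab,st,_=cv2.connectedComponentsWithStats(m.astype(np.uint8)); k=1+st[1:,4].argmax(); q=P[lab==k]
    r=cv2.minAreaRect(q[:,:2].astype(np.float32)); b=cv2.boxPoints(r); e=(b[1]-b[0]) if np.hypot(*(b[1]-b[0]))>np.hypot(*(b[2]-b[1])) else b[2]-b[1]
    print(n,len(q),'ctr',np.round(r[0],4),'size',np.round(r[1],4),'dir',(np.degrees(np.arctan2(e[1],e[0]))%180).round(1),'z',np.percentile(q[:,2],[50,95]).round(3)); return q
reg=(P[...,0]>.33)&(P[...,0]<.54)&(P[...,1]<.29)&(P[...,1]>-.3)&(P[...,2]<.05)
H,S,V=cv2.split(hsv)
rep('sd grip',reg&((H<10)|(H>172))&(S>130)&(V>60)&(P[...,2]>.006))
q=rep('ratchet',reg&(S<60)&(P[...,2]>.006))
u=q[q[:,2]>.016][:,:2]; print('high part mean (head)',u.mean(0) if len(u) else None)
h=q[(q[:,1]<0)];
E
python3 tools.py t1
```

```text
eef_pos: [0.4593, -0.1193, 0.2915]
sd grip 389 ctr [0.4528 0.0578] size [0.0118 0.0268] dir 177.9 z [0.023 0.027]
ratchet 3864 ctr [ 0.4277 -0.0557] size [0.0358 0.1982] dir 92.8 z [0.014 0.023]
high part mean (head) [0.42436302 0.02185264]
```

View pics/t1.png

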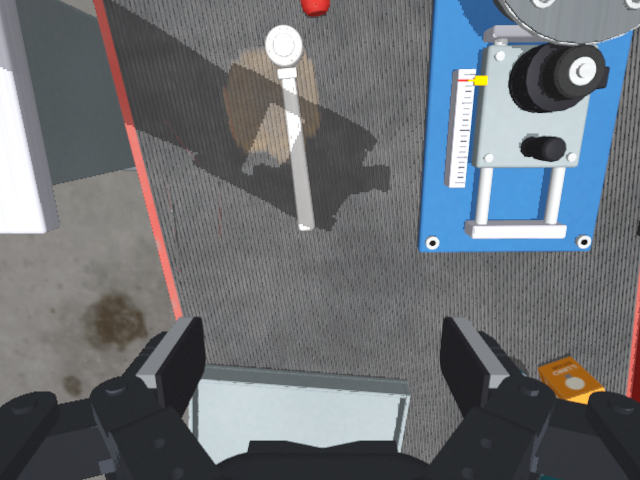

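Ratchet from (283,45) head to (305,228), undisturbed; its middle is (0.4277, −0.0557), direction 92.8°. Now the tray pose and the ratchet grasp.

Run:
```python
from h import *
c=cam('top'); P=cloud(c); 
m=(P[...,0]>.28)&(P[...,0]<.62)&(P[...,1]<-.31)&(P[...,1]>-.6)&(P[...,2]>.022)&(P[...,2]<.037)
l,lab,st,_=cv2.connectedComponentsWithStats(m.astype(np.uint8)); k=1+st[1:,4].argmax(); q=P[lab==k]
print(len(q),cv2.minAreaRect(q[:,:2].astype(np.float32)),np.median(q[:,2]))
# floor
hsv=cv2.cvtColor(c['frame'],cv2.COLOR_BGR2HSV)
f=(P[...,0]>.28)&(P[...,0]<.62)&(P[...,1]<-.31)&(P[...,1]>-.6)&(cv2.inRange(hsv,(85,15,60),(110,140,255))>0)&(P[...,2]<.012)
l,lab,st,_=cv2.connectedComponentsWithStats(f.astype(np.uint8)); k=1+st[1:,4].argmax(); q=P[lab==k]
print('floor',len(q),cv2.minAreaRect(q[:,:2].astype(np.float32)))
plan([.4265,-.033,.08],[.4265,-.033,.001],turn=92.8)
```

```text
552 ((0.4218849241733551, -0.421623170375824), (0.16818928718566895, 0.2617820203304291), 84.451171875) 0.028845854969570373
floor 3953 ((0.4216598868370056, -0.42525404691696167), (0.15410615503787994, 0.25281503796577454), 84.42303466796875)
wp [0.4265, -0.033, 0.08] -> [ 86. -35. 212.]
wp [0.4265, -0.033, 0.001] -> [ 86. -35. 291.]
row yaw (deg, +cw) -3.1 q6 now -26.0
```

```bash
python3 -m crank '[[[30,-12,40],-1,0],[[60,-24,80],-2,0],[[86,-35,120],-3,0],[[86,-35,165],-3,0],[[86,-35,212],-3,0],[[86,-35,250],-3,60],[[86,-35,280],-3,60],[[86,-35,291],-3,60],[[86,-35,291],-3,130],[[86,-35,291],-3,200]]' 70;  python3 -m crank '[[[0,0,0],0,255],[[0,0,0],0,255],[[0,0,0],0,255],[[0,0,0],0,255]]'
```

```text
time: 18.65
eef_pos: [0.4281, -0.0333, 0.0022]
tcp_rot: [0.69, 0.724, 0.0, 0.001]
contact_force: [-0.1, -0.0, 0.2]
opening: 0.435
finger_force: 0.0
time: 19.05
eef_pos: [0.4286, -0.0337, 0.0034]
tcp_rot: [0.69, 0.724, 0.001, 0.002]
contact_force: [-1.0, 0.9, 6.3]
opening: 0.145
finger_force: 68.4
```

```bash
python3 -m crank '[[[0,0,-30],0,255],[[0,0,-70],0,255],[[0,0,-110],0,255],[[0,0,-130],0,255]]'
python3 - <<'E'
from h import *
plan([.46,-.24,.13],[.440,-.4595,.13],[.44,-.4595,.012],turn=-5.5)
E
```

```text
time: 19.45
eef_pos: [0.4278, -0.0334, 0.1348]
tcp_rot: [0.69, 0.724, 0.001, 0.003]
contact_force: [0.5, -0.1, -3.2]
opening: 0.143
finger_force: 69.3
wp [0.46, -0.24, 0.13] -> [-208.   22.    5.]
wp [0.44, -0.4595, 0.13] -> [-426.   -8.    6.]
wp [0.44, -0.4595, 0.012] -> [-426.   -9.  124.]
row yaw (deg, +cw) 98.2 q6 now -21.0
```

```bash
python3 -m crank '[[[-42,5,0],8,255],[[-84,10,0],16,255],[[-126,15,0],24,255],[[-168,20,0],32,255],[[-208,22,0],40,255],[[-250,17,0],48,255],[[-292,12,0],56,255],[[-335,6,0],64,255],[[-380,0,0],72,255],[[-405,-5,0],80,255]]' 90
python3 - <<'E'
from h import *
plan([.440,-.4595,.13],[.44,-.4595,.012],turn=-5.5)
E
```

```text
time: 20.45
eef_pos: [0.44, -0.4408, 0.1309]
tcp_rot: [0.994, 0.107, -0.0, 0.0]
contact_force: [0.4, 0.2, -4.1]
opening: 0.136
finger_force: 90.6
wp [0.44, -0.4595, 0.13] -> [-4. 18.  1.]
wp [0.44, -0.4595, 0.012] -> [ -4.  18. 119.]
row yaw (deg, +cw) 17.8 q6 now 23.0
```

```bash
python3 -m crank '[[[-4,18,0],8,255],[[-4,18,0],16,255],[[-4,18,20],18,255],[[-4,18,60],18,255],[[-4,18,95],18,255],[[-4,18,112],18,255],[[-4,18,117],18,255],[[-4,18,117],18,255]]'; python3 -c "
from h import *
c=cam('scene'); cv2.imwrite('pics/s2.png',c['frame'][120:400,300:640])"
```

```text
time: 21.25
eef_pos: [0.4412, -0.4562, 0.0142]
tcp_rot: [0.999, -0.046, -0.0, -0.0]
contact_force: [0.5, 0.4, -3.2]
opening: 0.138
finger_force: 90.5
```

```bash
python3 -m crank '[[[0,2,4],0,255],[[0,2,5],0,255],[[0,2,5],0,200],[[0,2,5],0,150],[[0,2,5],0,150],[[0,2,-30],0,150],[[0,2,-80],0,150],[[0,2,-130],0,100],[[0,2,-180],0,0],[[0,2,-230],0,0]]'
python3 - <<'E'
from h import *
c=cam('wrist'); im=c['frame']; cv2.imwrite('pics/w5.png',im)
plan([.46,-.2,.25],[.46,.1,.25],turn=95)
E
```

```text
time: 22.3
eef_pos: [0.441, -0.4582, 0.2472]
tcp_rot: [0.999, -0.046, 0.0, 0.001]
contact_force: [1.3, -0.6, -0.6]
opening: 0.899
finger_force: 0.0
wp [0.46, -0.2, 0.25] -> [  -8. -262.    5.]
wp [0.46, 0.1, 0.25] -> [ -35. -561.    0.]
row yaw (deg, +cw) -100.2 q6 now 40.0
```

View pics/w5.png

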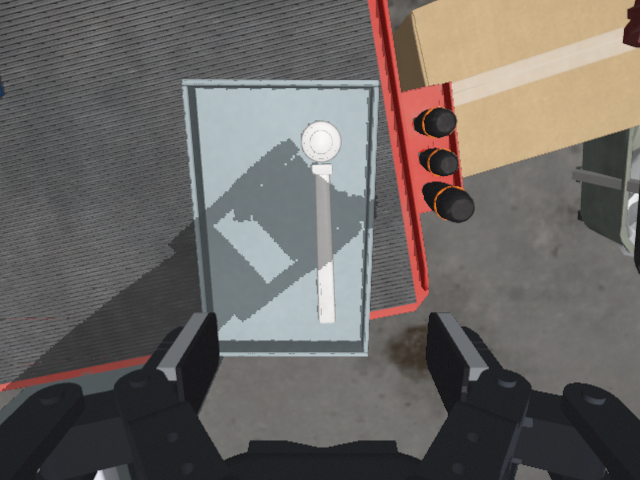

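The ratchet lies inside the tray from (320,140) to (326,320). Next is the screwdriver.

```bash
python3 -m crank '[[[-2,-48,0],-8,0],[[-4,-96,0],-16,0],[[-5,-144,0],-24,0],[[-6,-192,0],-32,0],[[-8,-240,0],-40,0],[[-10,-288,0],-48,0],[[-15,-336,0],-56,0],[[-20,-384,0],-64,0],[[-25,-432,0],-72,0],[[-30,-480,0],-80,0]]' |sed -n 2p; python3 -m crank '[[[-30,0,0],-8,0],[[-60,0,0],-16,0],[[-70,0,0],-21,0],[[-70,0,0],-21,0]]'|sed -n 2p; python3 tools.py t2; python3 t.py
```

```text
eef_pos: [0.4548, 0.0243, 0.245]
eef_pos: [0.4366, -0.0456, 0.2448]
sd grip 3252 ctr [0.4495 0.0901] size [0.0296 0.0742] dir 98.6 z [0.026 0.029]
[ 0.006  0.002 -0.025] 95.6Traceback (most recent call last):
  File "tools.py", line 12, in <module>
    q=rep('ratchet',reg&(S<60)&(P[...,2]>.006))
  File "tools.py", line 6, in rep
    l,lab,st,_=cv2.connectedComponentsWithStats(m.astype(np.uint8)); k=1+st[1:,4].argmax(); q=P[lab==k]
                                                                         ~~~~~~~~~~~~~~~^^
ValueError: attempt to get argmax of an empty sequence
```

```bash
python3 -m crank '[[[45,0,0],-3,0],[[90,0,0],-3,0],[[130,-10,0],-3,0],[[140,-22,0],-3,0],[[140,-22,0],-3,0]]'|sed -n 2p; python3 tools.py t3 2>/dev/null; python3 t.py
python3 - <<'E'
from h import *
plan([.4490,.10,.08],[.4490,.10,-.001],turn=98.5)
E
```

```text
eef_pos: [0.3996, 0.0933, 0.2443]
sd grip 2894 ctr [0.4479 0.1013] size [0.0296 0.0969] dir 98.5 z [0.025 0.029]
ratchet 991 ctr [0.4323 0.2047] size [0.0076 0.1126] dir 98.0 z [0.017 0.018]
high part mean (head) [0.43185965 0.20532372]
[-0.    -0.019  0.007] 98.8
wp [0.449, 0.1, 0.08] -> [  0.  49. 165.]
wp [0.449, 0.1, -0.001] -> [  0.  49. 246.]
row yaw (deg, +cw) 0.3 q6 now -10.0
```

```bash
python3 -m crank '[[[2,15,45],0,0],[[2,30,90],0,0],[[3,48,130],0,0],[[3,48,165],0,0],[[3,48,200],0,30],[[3,48,230],0,30],[[3,48,244],0,60],[[3,48,244],0,130],[[3,48,244],0,200],[[3,48,244],0,255]]' 70;  python3 -m crank '[[[0,0,0],0,255],[[0,0,0],0,255],[[0,0,0],0,255]]'; python3 -m crank '[[[0,0,-30],0,255],[[0,0,-70],0,255],[[0,0,-110],0,255],[[0,0,-130],0,255]]'
python3 - <<'E'
from h import *
# sd middle sits ~+43mm along tool x from TCP
tx=np.array([.995,-.097]); ty=np.array([.097,.995]); C=np.array([.4218,-.4225])
mid=C+.035*ty; t=mid-.043*tx; print(t)
plan([.47,-.15,.14],[*t,.13],[*t,.008],turn=-5.5)
E
```

```text
time: 25.35
eef_pos: [0.4495, 0.1017, 0.0018]
tcp_rot: [0.651, 0.759, 0.001, 0.001]
contact_force: [0.0, 0.2, -0.5]
opening: 0.34
finger_force: 70.0
time: 25.65
eef_pos: [0.4488, 0.1021, 0.0015]
tcp_rot: [0.651, 0.759, 0.001, 0.001]
contact_force: [-0.0, -1.6, 4.6]
opening: 0.34
finger_force: 70.8
time: 26.05
eef_pos: [0.4491, 0.1025, 0.1339]
tcp_rot: [0.651, 0.759, 0.002, 0.002]
contact_force: [0.6, -0.9, -0.7]
opening: 0.336
finger_force: 70.3
[ 0.38241  -0.383504]
wp [0.47, -0.15, 0.14] -> [-253.  -18.   -6.]
wp [np.float64(0.38240999999999997), np.float64(-0.383504), 0.13] -> [-470. -140.    3.]
wp [np.float64(0.38240999999999997), np.float64(-0.383504), 0.008] -> [-470. -141.  125.]
row yaw (deg, +cw) 104.3 q6 now -9.0
```

```bash
python3 -m crank '[[[-42,-3,0],8,255],[[-84,-6,0],16,255],[[-126,-9,0],24,255],[[-168,-12,0],32,255],[[-210,-15,0],40,255],[[-253,-18,0],48,255],[[-295,-40,0],56,255],[[-337,-65,0],64,255],[[-380,-90,0],72,255],[[-422,-115,0],80,255]]' 90
python3 - <<'E'
from h import *
plan([.3824,-.3835,.13],[.3824,-.3835,.009],turn=-5.5)
E
```

```text
time: 27.05
eef_pos: [0.3971, -0.3336, 0.1301]
tcp_rot: [0.987, 0.16, 0.0, -0.0]
contact_force: [0.3, 0.3, -1.2]
opening: 0.333
finger_force: 93.2
wp [0.3824, -0.3835, 0.13] -> [-30.  43.   0.]
wp [0.3824, -0.3835, 0.009] -> [-30.  43. 121.]
row yaw (deg, +cw) 23.9 q6 now 20.0
```

```bash
python3 -m crank '[[[-15,22,0],8,255],[[-30,46,0],16,255],[[-30,46,0],24,255],[[-30,46,40],24,255],[[-30,46,80],24,255],[[-30,46,110],24,255],[[-30,46,119],24,255],[[-30,46,121],24,255],[[-30,46,121],24,255]]'; python3 -m crank '[[[0,0,0],0,190],[[0,0,0],0,135],[[0,0,0],0,135],[[0,0,-35],0,135],[[0,0,-80],0,135],[[0,0,-130],0,100],[[0,0,-180],0,0],[[30,0,-230],0,0],[[60,0,-230],0,0]]'
python3 - <<'E'
from h import *
c=cam('wrist'); im=c['frame']; cv2.imwrite('pics/w6.png',im)
plan([.48,-.2,.30],[.5,.1,.30],[.42,.345,.28],turn=194.4)
E
```

```text
time: 27.95
eef_pos: [0.3853, -0.3863, 0.0104]
tcp_rot: [0.999, -0.046, 0.001, 0.001]
contact_force: [-0.8, -0.6, -0.5]
opening: 0.333
finger_force: 93.2
time: 28.85
eef_pos: [0.4465, -0.3939, 0.2488]
tcp_rot: [0.999, -0.047, 0.005, 0.006]
contact_force: [0.0, -1.3, 0.5]
opening: 0.997
finger_force: 0.0
wp [0.48, -0.2, 0.3] -> [  12. -195.  -55.]
wp [0.5, 0.1, 0.3] -> [   5. -495.  -57.]
wp [0.42, 0.345, 0.28] -> [ -97. -732.  -41.]
row yaw (deg, +cw) 160.4 q6 now 44.0
```

View pics/w6.png

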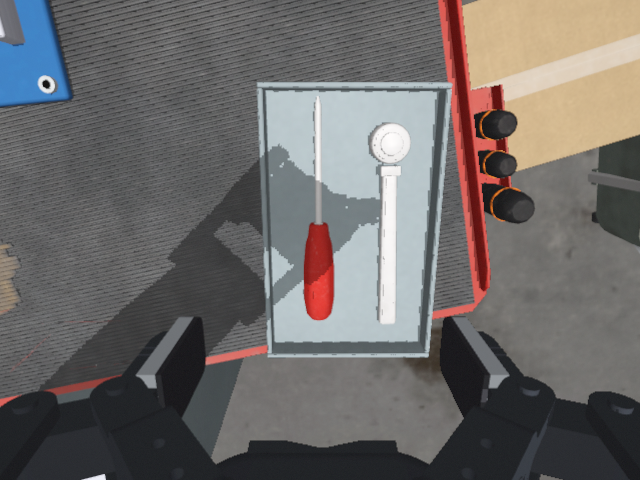

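Both tools lie inside the tray: screwdriver from (318,97) to (318,318), ratchet from (389,143) to (388,322). Back to the isolator, turning anticlockwise to keep the last joint in range.

```bash
python3 -m crank '[[[1,-20,-20],-8.5,0],[[3,-60,-40],-17,0],[[6,-105,-55],-25.5,0],[[9,-150,-55],-34,0],[[12,-195,-55],-42.5,0],[[12,-240,-55],-51,0],[[11,-285,-55],-59.5,0],[[9,-330,-55],-68,0],[[8,-375,-55],-76.5,0],[[7,-420,-55],-85,0]]'|sed -n 2p;  python3 - <<'E'
from h import *
plan([.5,.1,.30],[.42,.345,.28],turn=194.4)
E
```

```text
eef_pos: [0.4894, 0.0284, 0.295]
wp [0.5, 0.1, 0.3] -> [72. -2. -5.]
wp [0.42, 0.345, 0.28] -> [ 300. -123.   15.]
row yaw (deg, +cw) -114.3 q6 now 1.0
```

```bash
python3 -m crank '[[[36,0,0],-8.5,0],[[72,-5,0],-17,0],[[110,-25,0],-25.5,0],[[150,-45,0],-34,0],[[190,-65,5],-42.5,0],[[230,-85,10],-51,0],[[265,-105,15],-59.5,0],[[300,-123,15],-68,0],[[300,-123,15],-76.5,0],[[300,-123,15],-85,0]]'|sed -n 2p; python3 -m crank '[[[0,0,0],-8.5,0],[[0,0,0],-17,0],[[0,0,0],-25,0],[[0,0,0],-29.3,0],[[0,0,0],-29.3,0]]'|sed -n 2p
python3 - <<'E'
from h import *
c=cam("wrist"); im=c['frame']; hsv=cv2.cvtColor(im,cv2.COLOR_BGR2HSV); P=cloud(c)
m=(cv2.inRange(hsv,(0,130,60),(10,255,255))>0)&(P[...,2]>.095)&(P[...,2]<.11)&(abs(P[...,1]-.345)<.06)&(abs(P[...,0]-.42)<.05)
q=P[m]; r=cv2.minAreaRect(q[:,:2].astype(np.float32)); print('bar',len(q),r)
plan([*r[0],.08],turn=194.4)
E
```

```text
eef_pos: [0.4211, 0.345, 0.2796]
eef_pos: [0.422, 0.3437, 0.2797]
bar 1354 ((0.4191311299800873, 0.3449215292930603), (0.06324372440576553, 0.015754152089357376), 14.073942184448242)
wp [0.4191311299800873, 0.3449215292930603, 0.08] -> [  3.   2. 200.]
row yaw (deg, +cw) -0.4 q6 now -75.0
```

```bash
python3 -m crank '[[[2,1,45],0,0],[[2,1,90],0,0],[[2,1,135],0,0],[[2,1,175],0,60],[[2,1,198],0,120],[[2,1,199],0,200],[[2,1,199],0,255],[[2,1,199],0,255],[[2,1,199],0,255],[[2,1,199],0,255]]' 50; python3 -m crank '[[[0,0,0],8.5,255],[[0,0,0],17,255],[[0,0,0],25,255],[[0,0,0],34,255],[[0,0,0],42,255],[[0,0,0],51,255],[[0,0,0],59,255],[[0,0,0],68,255],[[0,0,0],76,255],[[0,0,0],85,255]]'
python3 -m crank '[[[0,0,0],5,255],[[0,0,0],5,255],[[0,0,0],5,150],[[0,0,0],5,60],[[0,0,0],5,0],[[0,0,-40],5,0],[[0,0,-90],5,0],[[0,0,-140],5,0],[[0,0,-190],5,0],[[0,0,-190],5,0]]'
python3 - <<'E'
from h import *
c=cam("wrist"); im=c['frame']; hsv=cv2.cvtColor(im,cv2.COLOR_BGR2HSV); P=cloud(c)
m=(cv2.inRange(hsv,(0,130,60),(10,255,255))>0)&(P[...,2]>.095)&(P[...,2]<.11)&(abs(P[...,1]-.345)<.06)&(abs(P[...,0]-.42)<.05)
print('bar',m.sum(),cv2.minAreaRect(P[m][:,:2].astype(np.float32)))
c=cam("top"); im=c['frame']; cv2.imwrite('pics/end.png',im); P=cloud(c)
for u,v in ((163,208),(431,199)): print(P[v,u].round(3))
E
```

```text
time: 32.45
eef_pos: [0.4212, 0.3452, 0.0826]
tcp_rot: [-0.122, 0.992, 0.001, 0.002]
contact_force: [-0.7, 2.5, 3.0]
opening: 0.173
finger_force: 52.5
time: 33.45
eef_pos: [0.4205, 0.3442, 0.0825]
tcp_rot: [0.58, 0.815, 0.0, 0.0]
contact_force: [-2.5, -1.2, 6.4]
opening: 0.177
finger_force: 53.1
time: 34.45
eef_pos: [0.4234, 0.3462, 0.2801]
tcp_rot: [0.612, 0.791, 0.008, 0.003]
contact_force: [0.2, 0.1, 0.6]
opening: 0.997
finger_force: 0.0
bar 1351 ((0.41990819573402405, 0.3456394672393799), (0.015805749222636223, 0.06323067843914032), 14.620393753051758)
[0.656 0.349 0.264]
[ 0.69  -0.353  0.211]
```

View pics/end.png

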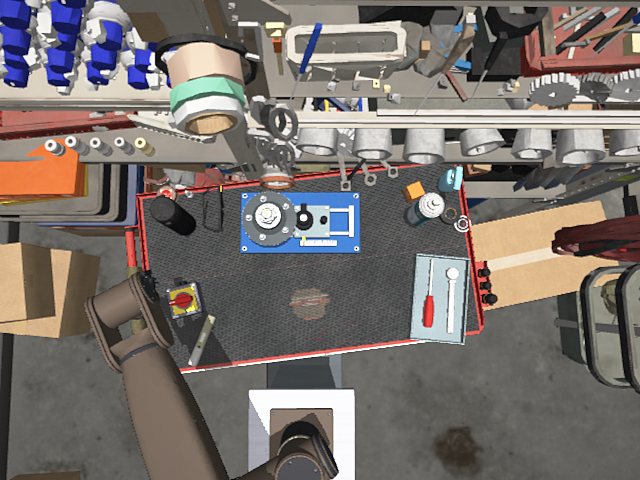

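The isolator bar (183,300) is back on, both tools are in the tray (430..452, 300), and the thermos and spray can have not moved.

```bash
python3 -c "
from plant import ctrl
print(ctrl.sign_off())"
```

```text
the job is handed in; nothing more can be done
None
```

The job is done in the order asked and handed in at about 34 s of the 210 s: isolator off, nut seated and turned on to the first lined-up slot, pointer within about 0.2 mm of the red line, ratchet and screwdriver (the only two listed tools there) in the tray, isolator back on, thermos and spray can not shifted.

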